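# Line up the bench supplies by height on the storage strip

## Task

Tidy the tin, the jar, the cup and the dispenser bottle onto the storage strip, one standing upright in the middle of each round pad, in order of height: the shortest on the pad next to the red end block, rising to the tallest on the pad farthest from it. Let go of them all; the tape roll, the solder spool and the rest of the bench are not part of the job.

Things in the scene. Friction and masses are not known exactly. Their poses are not given: they have to be found in the camera images.
- tin_mid (a point): low round white tin with a red top label, 38 mm across and 19 mm tall, about 40 g, loose, standing on the bench; the point is its centre, half-way up; z is its upright axis
- jar_mid (a point): round brown jar with a white lid, 44 mm across (lid 41 mm) and 47 mm tall, about 70 g, loose, standing on the bench; the point is its centre, half-way up; z is its upright axis
- cup_mid (a point): plain terracotta cup, open at the top and empty, 56 mm across at the rim, 48 mm at the foot, 78 mm tall, about 120 g, loose, standing on the bench; it can be gripped round its outside; the point is its centre, half-way up; z is its upright axis
- dispenser_mid (a point): translucent whitish round dispenser bottle (the bench shows through it) with a red label, a blue collar and a steel dish on top, 66 mm across its body (straight from the bench to about 85 mm up; above that a 42 mm neck and, at the top, the 50 mm dish) and 121 mm tall, about 190 g, rigid, loose, standing on the bench; grip it round its body 75 to 80 mm above its foot, lower down the palm would meet the dish; the point is its centre, half-way up; z is its upright axis
- red_end: red block 70 x 16 x 20 mm, fixed on one end of the strip (either the left or the right end, it changes), 50 mm beyond the centre of the pad next to it; it marks the end where the shortest thing goes. A like grey block stands at the other end. Origin at the centre of its underside, 6 mm above the bench
- mark_a: round black rubber pad, 68 mm across and 3 mm thick, with a thin yellow ring; fixed on the flat aluminium strip. Origin at the centre of its underside, 6 mm above the bench, so its top is 9 mm above the bench; z is up, y runs along the row and x squarely across it. The leftmost pad of the row seen from the robot; pads are 95 mm apart, centre to centre. The strip's place and angle change.
- mark_b: round black rubber pad, 68 mm across and 3 mm thick, with a thin yellow ring; fixed on the flat aluminium strip. Origin at the centre of its underside, 6 mm above the bench, so its top is 9 mm above the bench; z is up, y runs along the row and x squarely across it. The second pad from the left; pads are 95 mm apart, centre to centre. The strip's place and angle change.
- mark_c: round black rubber pad, 68 mm across and 3 mm thick, with a thin yellow ring; fixed on the flat aluminium strip. Origin at the centre of its underside, 6 mm above the bench, so its top is 9 mm above the bench; z is up, y runs along the row and x squarely across it. The third pad from the left; pads are 95 mm apart, centre to centre. The strip's place and angle change.
- mark_d: round black rubber pad, 68 mm across and 3 mm thick, with a thin yellow ring; fixed on the flat aluminium strip. Origin at the centre of its underside, 6 mm above the bench, so its top is 9 mm above the bench; z is up, y runs along the row and x squarely across it. The rightmost pad; pads are 95 mm apart, centre to centre. The strip's place and angle change.
Things that resemble listed ones, but are neither listed nor needed, are in the scene too. Leave any green, orange or pink look-alike of the part that bears tin_mid alone.

How it is judged:
By the outcome, as a careful person would: the job done as asked, in the order asked, and still so for the second after the job is handed in, with the robot touching nothing.
It also fails if it takes over 109 s, if anything falls off the work surface, if the arm or the gripper's body presses on something with over 40 N, if the wrist force passes 120 N, or if a joint passes its speed limit or range.

## Robot

A 6-joint arm with a two-finger parallel gripper is mounted at the origin on a cart in front of the work surface, level with it; the furniture and walls round the work are solid. World frame = base frame: x ahead of the robot, y to its left, z up, the work surface at z = 0. Lengths are in m, angles in rad, forces in N, time in s.
With the tool pointing down it reaches from about 0.425 to 0.95 m from the base axis. Payload 3.5 kg.
Tool frame: the origin (TCP) lies at the very end of the fingers, on their centre line; the grasp point (between the pads) lies ctrl.tcp_to_grasp behind it (ctrl.tcp_to_grasp is the distance from the TCP to the grasp point, in m); z points along the fingers, y is the line along which they close (so a half turn about z gives the same grasp; the last joint's range is limited). The gripper opens to 85 mm and grips with 20 to 120 N. Pads are 22 mm wide; open, the fingers measure 114 mm over their backs; the gripper's body (76 mm by 85 mm) begins 54 mm behind the grasp point. The pads swing forward as they close: fully open they stand 13 mm farther back than shut.
Start: joints at [1.163, 0.286, 1.577, -0, 1.279, -0.15], TCP at [0.172, 0.653, 0.231] pointing down, gripper open.
Joint ranges: [-2.77, 2.77], [-0.9, 2.22], [0.21, 2.48], [-1.53, 4.67], [0.24, 2.81], [-2.84, 2.84]. Speed limits (rad/s): [2.79, 2.79, 3.14, 3.14, 3.14, 3.14].

## Interface

Orientations are given as a unit quaternion [x, y, z, w].
In Python, from plant import ctrl gives the robot as it stands.
- The arm moves only by the shell command python3 -m inch 'ROWS' [FORCE]. ROWS is JSON, a list of rows, each an object with "slide": the shift along the tool's x, y, z in cm, a list of three; "turn": the turn about the tool's z in rad; "grip": the finger opening in cm, from 0 to 8.54. A call has 1 to 20 rows; each row is the pose to reach, as a shift and turn from the pose commanded when the call began, along the tool's axes at that moment; what a row does not reach only later rows make up. A row lasts 1/10 s, in which the tool goes at most 50 mm and 8.59 degrees, less where a joint would pass 70% of its speed; a pose out of reach is approached as far as the arm can. A call with a gripper value outside its range is refused whole. The fingers move at their own pace and stop on an object; FORCE is the grip in N (left out, the last holds). Time passes only in rows, so rows that repeat a pose let the fingers close. It gives the time, the measured TCP pose, the force, the opening and the grip force at its end, in the units of the state.
- ctrl.get_state(): the state, without advancing time (a new reading comes with each control period).
- ctrl.read_camera(name): name is "side" or "top"; returns (picture, depth): 384x512x3 uint8, red, green, blue; 384x512 float32, m along the optical axis (not along the pixel's ray), 0 where there is no reading.
- ctrl.camera_info(name): a dict with "K" (3x3 intrinsics, pixels), "camera_from_world" (4x4, takes a point from world to camera coordinates). Camera axes: x right, y down, z forward; pixel columns grow to the right and rows downward; lengths in m; the calibration is good to about 2 mm. A picture is of the moment at which its call begins. camera_info takes no time and is no camera call.
- ctrl.sign_off(): hands the job in; it is judged then, once.
The state is a dict: "time": time; "qpos": joint angles; "dq": joint speeds; "joint_efforts": joint torques, N m; "eef_pos": TCP position; "tcp_rot": TCP orientation; "contact_force": force on the tool from outside, world axes, zero at the start; "wrist_torque": the same for the moment, N m; "opening": opening from 0.0 (shut) to 1.0 (fully open); "finger_force": force on a finger pad.
Only numpy, scipy, OpenCV 4.12 (cv2) and the standard library are available. Lean on these libraries where they do the work, as an engineer would, in place of code of your own. Each camera call takes 0.05 s, during which the arm holds its last target. There are 200 camera calls.

## Working session

There is one attempt and no reset: what is moved stays moved. The work goes in short steps, Python scripts to look and compute and a shell command to move; the robot and the scene stay as the last step left them, time stands still between calls to the robot, and variables do not carry over. Pictures are saved under pics/ and viewed, at most 14 in all, crops included, and the job is handed in when it is done.

```bash
ls; mkdir -p pics; python3 - <<'E'
from plant import ctrl
import cv2,numpy as np
for n in("top","side"):
    p,d=ctrl.read_camera(n); cv2.imwrite(f"pics/{n}0.png",p[...,::-1]); np.savez(f"pics/{n}0.npz",p=p,d=d)
    i=ctrl.camera_info(n); print(n,i["K"],np.linalg.inv(i["camera_from_world"]).round(3))
s=ctrl.get_state();print(s);print(ctrl.tcp_to_grasp)
E
```

```text
pics
top [[435.97230202   0.         259.99068962]
 [  0.         435.97230202 194.16485989]
 [  0.           0.           1.        ]] [[ 2.800e-02 -9.890e-01  1.480e-01  3.250e-01]
 [-1.000e+00 -2.900e-02  1.000e-03 -3.000e-03]
 [ 3.000e-03 -1.480e-01 -9.890e-01  1.282e+00]
 [ 0.000e+00  0.000e+00  0.000e+00  1.000e+00]]
side [[384.78720329   0.         257.90696002]
 [  0.         384.78720329 184.96872933]
 [  0.           0.           1.        ]] [[ 0.897  0.395 -0.197  0.722]
 [ 0.441 -0.789  0.427 -0.46 ]
 [ 0.013 -0.47  -0.882  1.033]
 [ 0.     0.     0.     1.   ]]
{'time': 0.1, 'qpos': array([ 1.16301110e+00,  2.87091173e-01,  1.57803972e+00, -1.67235318e-05,
        1.27859053e+00, -1.50024465e-01]), 'dq': array([ 0.00136964, -0.00232788, -0.00357673, -0.00038042,  0.00269403,
        0.00049853]), 'joint_efforts': array([ 9.06427958e-04, -4.07296157e+01, -2.93699384e+01, -1.77997763e-04,
        3.47271634e-03, -1.41258685e-07]), 'eef_pos': array([0.17182073, 0.65214973, 0.23007116]), 'tcp_rot': array([ 1.28521421e-01,  9.91706162e-01, -1.02545711e-03, -2.85332613e-04]), 'contact_force': array([0.64285955, 0.16488724, 0.09703811]), 'wrist_torque': array([ 0.00510658, -0.01409313,  0.02209363]), 'finger_force': 0.0, 'opening': 0.9973554466697668}
0.0187
```

View pics/top0.png

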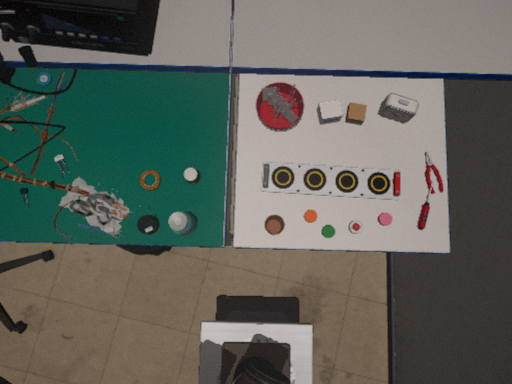

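View pics/side0.png

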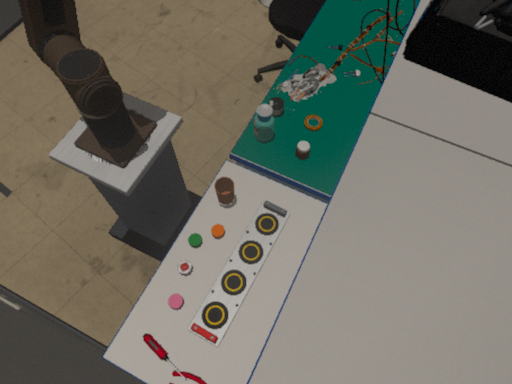

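The top view shows the white tin with the red label at (355,227). Its look-alikes are orange (310,216), green (328,231) and pink (385,219), and only the first has the white body and red label. The jar with the white lid is at (191,175), the dispenser at (181,222) and the cup at (274,225). The black spool (148,224) and the tape (150,180) stay put. The red end block is at the right (397,184), so from a to d the order is dispenser, cup, jar, tin.

```bash
cat > h.py <<'E'
import numpy as np,cv2
from plant import ctrl
from scipy.spatial.transform import Rotation as R
def ray(n,u,v,z):
    i=ctrl.camera_info(n);M=np.linalg.inv(i["camera_from_world"])
    d=M[:3,:3]@np.linalg.solve(i["K"],[u,v,1]);o=M[:3,3]
    return (o+d*(z-o[2])/d[2])
def proj(n,p):
    i=ctrl.camera_info(n);q=i["K"]@(i["camera_from_world"]@np.r_[p,1])[:3];return q[:2]/q[2]
def blobs(mask,mn=8):
    c,h=cv2.findContours(mask.astype(np.uint8),cv2.RETR_EXTERNAL,cv2.CHAIN_APPROX_NONE)
    return [x[:,0].astype(float) for x in c if len(x)>=mn]
def go(xyz,yaw=None):
    """slide(cm)/turn from current measured pose; yaw = world direction angle of tool y (mod pi)"""
    s=ctrl.get_state();T=R.from_quat(s["tcp_rot"]);m=T.as_matrix()
    sl=T.inv().apply(np.array(xyz)-s["eef_pos"])*100
    y0=np.arctan2(m[1,1],m[0,1]);t=0
    if yaw is not None: t=-((yaw-y0+np.pi/2)%np.pi-np.pi/2)
    print("slide",sl.round(2),"turn",round(t,3),"tcp",s["eef_pos"].round(4),"tilt",m[:2,2].round(4),"q6",s["qpos"][5].round(2),"open",round(s["opening"],3))
E
python3 - <<'E'
from h import *
big=[]
for n,bx in(("top",(130,145,415,245)),("side",(150,85,300,350))):
    p=np.load(f"pics/{n}0.npz")["p"];hsv=cv2.cvtColor(p,cv2.COLOR_RGB2HSV);H,S,V=[hsv[...,k].astype(int) for k in range(3)]
    print(n,"base",proj(n,[0,0,0]).round(),"tcp",proj(n,[.172,.652,.23]).round())
    for nm,m,z,mn in(("yellow",(H>18)&(H<34)&(S>110)&(V>90),.009,15),("red",((H<6)|(H>174))&(S>130)&(V>70),.019,4)):
        for c in blobs(m,mn):
            (u,v),(a,b),_=cv2.fitEllipse(c.astype(np.float32)) if len(c)>4 else (c.mean(0),(0,0),0)
            q=ray(n,u,v,z)
            if .2<q[0]<.75 and abs(q[1])<.45: print(nm,round(u,1),round(v,1),round(a),round(b),q[:2].round(4))
p=np.load("pics/top0.npz")["p"]
A=cv2.resize(p[140:250,130:290],None,fx=4,fy=4,interpolation=3);B=cv2.resize(p[205:245,290:400],None,fx=5.8,fy=4,interpolation=3)[:, :640]
cv2.imwrite("pics/crop1.png",np.vstack([A,B])[...,::-1])
p=np.load("pics/side0.npz")["p"]
cv2.imwrite("pics/crop2.png",cv2.resize(p[90:215,200:330],None,fx=4.5,fy=4.5,interpolation=3)[...,::-1])
E
```

```text
top base [254. 377.] tcp [-24. 318.]
yellow 378.4 182.9 15 16 [ 0.56   -0.3517]
yellow 346.5 180.8 15 16 [ 0.5633 -0.2569]
yellow 314.5 178.7 16 16 [ 0.5669 -0.1621]
yellow 282.6 176.7 16 16 [ 0.5704 -0.0672]
red 355.6 226.4 5 6 [ 0.4279 -0.2811]
red 396.7 183.5 5 26 [ 0.5578 -0.4027]
side base [117. 135.] tcp [254. -29.]
yellow 214.6 314.6 19 20 [ 0.5601 -0.3502]
yellow 233.3 281.9 18 18 [ 0.5637 -0.2554]
yellow 250.5 251.6 17 17 [ 0.5672 -0.1604]
yellow 266.5 223.5 15 17 [ 0.5707 -0.0653]
red 203.8 332.8 6 37 [ 0.5588 -0.4009]
red 184.1 266.4 6 7 [ 0.4279 -0.2791]Traceback (most recent call last):
  File "<stdin>", line 13, in <module>
    return _nx.concatenate(arrs, 0, dtype=dtype, casting=casting)
           ~~~~~~~~~~~~~~~^^^^^^^^^^^^^^^^^^^^^^^^^^^^^^^^^^^^^^^
ValueError: all the input array dimensions except for the concatenation axis must match exactly, but along dimension 1, the array at index 0 has size 640 and the array at index 1 has size 638
```

```bash
python3 - <<'E'
from h import *
p=np.load("pics/top0.npz")["p"]
A=cv2.resize(p[155:245,130:290],(640,360),interpolation=3);B=cv2.resize(p[205:243,290:400],(640,221),interpolation=3)
cv2.imwrite("pics/crop1.png",np.vstack([A,B])[...,::-1])
p=np.load("pics/side0.npz")["p"]
cv2.imwrite("pics/crop2.png",cv2.resize(p[90:215,200:330],None,fx=4.5,fy=4.5,interpolation=3)[...,::-1])
E
```

```text
(no output)
```

View pics/crop1.png

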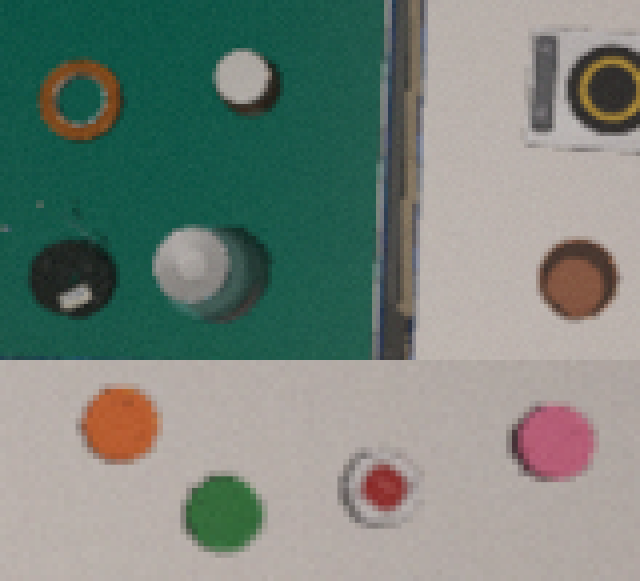

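View pics/crop2.png

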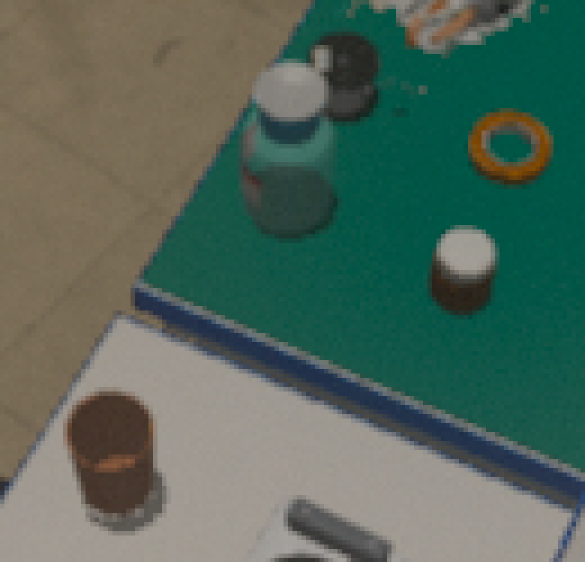

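The enlarged crop confirms the tin: a white body with a red disc at crop (382,488), while the others are plain orange, green and pink. Next I measure the lid, dish and cup rim in both views.

```bash
python3 - <<'E'
from h import *
g={"jar":(.047,{"top":(190.8,174.3),"side":(303.6,146)}),"disp":(.121,{"top":(177.8,221.3),"side":(264.2,110)}),"cup":(.078,{"top":(274.5,224.8),"side":(224.7,185.6)})}
for n in("top","side"):
    p=np.load(f"pics/{n}0.npz")["p"];hsv=cv2.cvtColor(p,cv2.COLOR_RGB2HSV);H,S,V=[hsv[...,k].astype(int) for k in range(3)]
    for o,(z,c) in g.items():
        m=(S<50)&(V>130) if o!="cup" else ((H<16)|(H>172))&(S>80)
        q=[b for b in blobs(m) if cv2.pointPolygonTest(b.astype(np.float32),c[n],True)>-2 and len(b)<120]
        print(n,o,"guess",ray(n,*c[n],z)[:2].round(3),[(np.round(e[0],1),np.round(e[1],1),ray(n,*e[0],z)[:2].round(4)) for e in (cv2.fitEllipse(b.astype(np.float32)) for b in q)])
E
```

```text
top jar guess [0.562 0.199] [(array([189.9, 173.8]), array([11.9, 12.2]), array([0.5639, 0.202 ]))]
top disp guess [0.42  0.215] [(array([177. , 220.4]), array([16.5, 17.2]), array([0.422 , 0.2174]))]
top cup guess [ 0.421 -0.044] [(array([274.2, 224.2]), array([17.7, 18.5]), array([ 0.4227, -0.0433]))]
side jar guess [0.568 0.202] [(array([303.2, 145.3]), array([ 9.3, 10.9]), array([0.5656, 0.2039]))]
side disp guess [0.423 0.219] [(array([264.1, 109.5]), array([10.7, 13.9]), array([0.422, 0.22 ]))]
side cup guess [ 0.426 -0.041] [(array([224.4, 189.5]), array([17.8, 26.6]), array([ 0.4316, -0.0523]))]
```

```bash
python3 -c "
from h import *
go([.422,.219,.2],-.037)"
```

```text
slide [-35.23 -35.5    3.07] turn 1.35 tcp [0.1718 0.6521 0.2301] tilt [-0.0008 -0.002 ] q6 -0.15 open 0.997
```

```bash
python3 -m inch '[{"slide":[-35.2,-35.5,3.1],"turn":1.35,"grip":8.5},{"slide":[-35.2,-35.5,3.1],"turn":1.35,"grip":8.5},{"slide":[-35.2,-35.5,3.1],"turn":1.35,"grip":8.5},{"slide":[-35.2,-35.5,3.1],"turn":1.35,"grip":8.5},{"slide":[-35.2,-35.5,3.1],"turn":1.35,"grip":8.5},{"slide":[-35.2,-35.5,3.1],"turn":1.35,"grip":8.5},{"slide":[-35.2,-35.5,3.1],"turn":1.35,"grip":8.5},{"slide":[-35.2,-35.5,3.1],"turn":1.35,"grip":8.5},{"slide":[-35.2,-35.5,3.1],"turn":1.35,"grip":8.5},{"slide":[-35.2,-35.5,3.1],"turn":1.35,"grip":8.5},{"slide":[-35.2,-35.5,3.1],"turn":1.35,"grip":8.5},{"slide":[-35.2,-35.5,3.1],"turn":1.35,"grip":8.5},{"slide":[-35.2,-35.5,3.1],"turn":1.35,"grip":8.5},{"slide":[-35.2,-35.5,3.1],"turn":1.35,"grip":8.5}]' 40; python3 -c "
from h import *
go([.422,.219,.057],-.037)
p,d=ctrl.read_camera('side');cv2.imwrite('pics/s1.png',cv2.resize(p[40:200,170:370],None,fx=3.5,fy=3.5)[...,::-1])"
```

```text
time: 1.5
eef_pos: [0.4212, 0.2209, 0.2002]
tcp_rot: [0.719, 0.695, -0.0, -0.0]
contact_force: [0.7, 0.3, -0.3]
opening: 0.994
finger_force: 0.0
slide [-0.19  0.1  14.32] turn 0.002 tcp [0.4212 0.2209 0.2002] tilt [-0.0004  0.0001] q6 0.3 open 0.994
```

View pics/s1.png

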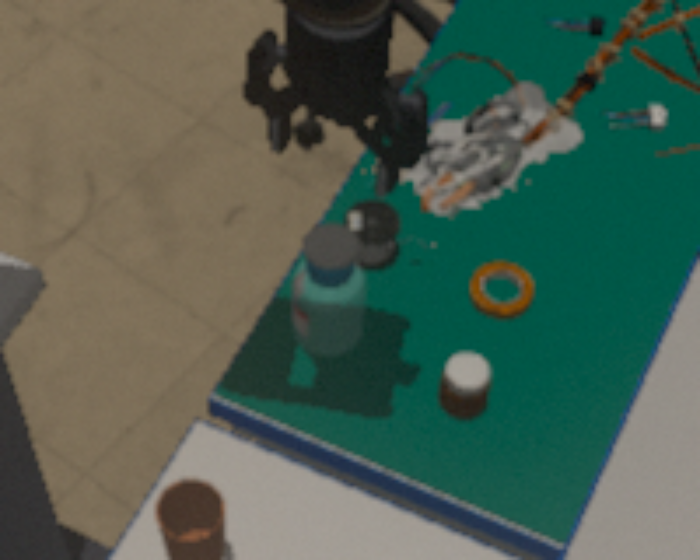

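The side crop shows the gripper squarely over the bottle (dish at crop (330,245)), fingers open in line across it. I go down.

```bash
python3 -m inch '[{"slide":[-0.2,0.1,3],"turn":0,"grip":8.5},{"slide":[-0.2,0.1,6],"turn":0,"grip":8.5},{"slide":[-0.2,0.1,8],"turn":0,"grip":8.5},{"slide":[-0.2,0.1,10],"turn":0,"grip":8.5},{"slide":[-0.2,0.1,12],"turn":0,"grip":8.5},{"slide":[-0.2,0.1,13],"turn":0,"grip":8.5},{"slide":[-0.2,0.1,14],"turn":0,"grip":8.5},{"slide":[-0.2,0.1,14.3],"turn":0,"grip":8.5},{"slide":[-0.2,0.1,14.3],"turn":0,"grip":8.5}]'; python3 -m inch '[{"slide":[0,0,0],"turn":0,"grip":6},{"slide":[0,0,0],"turn":0,"grip":6},{"slide":[0,0,0],"turn":0,"grip":6},{"slide":[0,0,0],"turn":0,"grip":6},{"slide":[0,0,0],"turn":0,"grip":6},{"slide":[0,0,0],"turn":0,"grip":6},{"slide":[0,0,0],"turn":0,"grip":6},{"slide":[0,0,0],"turn":0,"grip":6}]' 40
```

```text
time: 2.45
eef_pos: [0.4229, 0.2179, 0.0574]
tcp_rot: [0.72, 0.694, -0.0, -0.0]
contact_force: [0.2, 0.2, -0.8]
opening: 0.998
finger_force: 0.0
time: 3.25
eef_pos: [0.4238, 0.2179, 0.0585]
tcp_rot: [0.72, 0.694, 0.001, 0.0]
contact_force: [-0.0, 0.6, 5.8]
opening: 0.765
finger_force: 45.3
```

```bash
python3 -m inch '[{"slide":[0,0,-2],"turn":0,"grip":6},{"slide":[0,0,-4],"turn":0,"grip":6},{"slide":[0,0,-6],"turn":0,"grip":6},{"slide":[0,0,-6],"turn":0,"grip":6},{"slide":[0,0,-6],"turn":0,"grip":6}]'; python3 -c "
from h import *
go([.5706,-.0658,.115],-.037)"
```

```text
time: 3.75
eef_pos: [0.4224, 0.2174, 0.1166]
tcp_rot: [0.72, 0.694, -0.0, -0.0]
contact_force: [0.1, 0.3, -1.6]
opening: 0.761
finger_force: 45.2
slide [-27.76  15.86   0.16] turn -0.0 tcp [0.4224 0.2174 0.1166] tilt [-0.0006 -0.0003] q6 0.3 open 0.761
```

```bash
python3 -m inch '[{"slide":[-1,0.6,0],"turn":0,"grip":6},{"slide":[-3,1.7,0],"turn":0,"grip":6},{"slide":[-6,3.4,0],"turn":0,"grip":6},{"slide":[-9,5.1,0],"turn":0,"grip":6},{"slide":[-12,6.9,0],"turn":0,"grip":6},{"slide":[-15,8.6,0],"turn":0,"grip":6},{"slide":[-18,10.3,0],"turn":0,"grip":6},{"slide":[-21,12,0],"turn":0,"grip":6},{"slide":[-24,13.7,0],"turn":0,"grip":6},{"slide":[-26,14.9,0],"turn":0,"grip":6},{"slide":[-27.2,15.5,0],"turn":0,"grip":6},{"slide":[-27.8,15.9,0],"turn":0,"grip":6},{"slide":[-27.8,15.9,0],"turn":0,"grip":6},{"slide":[-27.8,15.9,0],"turn":0,"grip":6}]'; python3 -c "
from h import *
go([.5706,-.0658,.0685],-.037)
p,d=ctrl.read_camera('side');cv2.imwrite('pics/s2.png',cv2.resize(p[110:310,160:360],None,fx=3,fy=3)[...,::-1])"
```

```text
time: 5.15
eef_pos: [0.5708, -0.0652, 0.1167]
tcp_rot: [0.72, 0.694, -0.0, -0.001]
contact_force: [-0.2, -0.2, -1.4]
opening: 0.759
finger_force: 45.2
slide [-0.06 -0.01  4.82] turn 0.001 tcp [ 0.5708 -0.0652  0.1167] tilt [-0.0014  0.0007] q6 -0.25 open 0.759
```

View pics/s2.png

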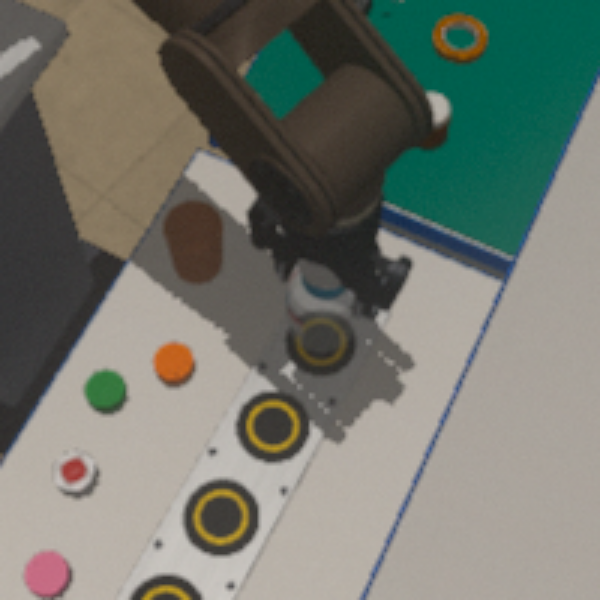

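The bottle hangs over pad a, seen through it at crop (320,340). I lower it.

```bash
python3 -m inch '[{"slide":[0,0,1],"turn":0,"grip":6},{"slide":[0,0,2],"turn":0,"grip":6},{"slide":[0,0,3],"turn":0,"grip":6},{"slide":[0,0,4],"turn":0,"grip":6},{"slide":[0,0,4.5],"turn":0,"grip":6},{"slide":[0,0,4.8],"turn":0,"grip":6},{"slide":[0,0,4.9],"turn":0,"grip":6},{"slide":[0,0,4.9],"turn":0,"grip":6}]'
```

```text
time: 6.0
eef_pos: [0.5717, -0.0662, 0.0685]
tcp_rot: [0.72, 0.694, 0.0, 0.0]
contact_force: [-0.7, -0.3, -0.4]
opening: 0.762
finger_force: 45.2
```

```bash
python3 -m inch '[{"slide":[-0.05,-0.1,0.1],"turn":0,"grip":6},{"slide":[-0.05,-0.1,0.1],"turn":0,"grip":6},{"slide":[-0.05,-0.1,0.1],"turn":0,"grip":6}]'; python3 -m inch '[{"slide":[0,0,0],"turn":0,"grip":7.5},{"slide":[0,0,0],"turn":0,"grip":8.5},{"slide":[0,0,0],"turn":0,"grip":8.5},{"slide":[0,0,0],"turn":0,"grip":8.5},{"slide":[0,0,0],"turn":0,"grip":8.5},{"slide":[0,0,-1],"turn":0,"grip":8.5},{"slide":[0,0,-3],"turn":0,"grip":8.5},{"slide":[0,0,-6],"turn":0,"grip":8.5},{"slide":[0,0,-10],"turn":0,"grip":8.5},{"slide":[0,0,-13],"turn":0,"grip":8.5},{"slide":[0,0,-13],"turn":0,"grip":8.5},{"slide":[0,0,-13],"turn":0,"grip":8.5}]'; python3 -c "
from h import *
go([.423,-.042,.2],-.037)"
```

```text
time: 6.3
eef_pos: [0.5706, -0.0666, 0.0676]
tcp_rot: [0.72, 0.694, 0.0, 0.0]
contact_force: [0.2, -0.2, -2.1]
opening: 0.76
finger_force: 45.2
time: 7.5
eef_pos: [0.5709, -0.0666, 0.1989]
tcp_rot: [0.72, 0.694, 0.001, 0.001]
contact_force: [-0.9, -0.5, -1.2]
opening: 0.994
finger_force: 0.0
slide [  1.91 -14.87  -0.15] turn 0.0 tcp [ 0.5709 -0.0666  0.1989] tilt [ 0.0025 -0.0008] q6 -0.26 open 0.994
```

```bash
python3 -m inch '[{"slide":[0.4,-3,0],"turn":0,"grip":8.5},{"slide":[0.8,-6,0],"turn":0,"grip":8.5},{"slide":[1.3,-10,0],"turn":0,"grip":8.5},{"slide":[1.7,-13,0],"turn":0,"grip":8.5},{"slide":[1.9,-14.9,0],"turn":0,"grip":8.5},{"slide":[1.9,-14.9,0],"turn":0,"grip":8.5},{"slide":[1.9,-14.9,0],"turn":0,"grip":8.5}]'; python3 -c "
from h import *
go([.423,-.042,.026],-.037)"
```

```text
time: 8.2
eef_pos: [0.422, -0.0419, 0.1965]
tcp_rot: [0.72, 0.694, -0.0, -0.0]
contact_force: [-0.1, -0.2, -0.7]
opening: 0.998
finger_force: 0.0
slide [-1.000e-02  1.200e-01  1.705e+01] turn -0.0 tcp [ 0.422  -0.0419  0.1965] tilt [-0.0009  0.0004] q6 -0.3 open 0.998
```

```bash
python3 -m inch '[{"slide":[0,0.1,3],"turn":0,"grip":8.5},{"slide":[0,0.1,6],"turn":0,"grip":8.5},{"slide":[0,0.1,9],"turn":0,"grip":8.5},{"slide":[0,0.1,11],"turn":0,"grip":8.5},{"slide":[0,0.1,13],"turn":0,"grip":8.5},{"slide":[0,0.1,15],"turn":0,"grip":8.5},{"slide":[0,0.1,16],"turn":0,"grip":8.5},{"slide":[0,0.1,16.8],"turn":0,"grip":8.5},{"slide":[0,0.1,17],"turn":0,"grip":8.5},{"slide":[0,0.1,17],"turn":0,"grip":8.5}]'; python3 -m inch '[{"slide":[0,0,0],"turn":0,"grip":4},{"slide":[0,0,0],"turn":0,"grip":4},{"slide":[0,0,0],"turn":0,"grip":4},{"slide":[0,0,0],"turn":0,"grip":4},{"slide":[0,0,0],"turn":0,"grip":4},{"slide":[0,0,0],"turn":0,"grip":4},{"slide":[0,0,0],"turn":0,"grip":4},{"slide":[0,0,0],"turn":0,"grip":4},{"slide":[0,0,0],"turn":0,"grip":4}]' 30; python3 -c "
from h import *
go([.567,-.161,.1],-.037)"
```

```text
time: 9.2
eef_pos: [0.4237, -0.0422, 0.0275]
tcp_rot: [0.72, 0.694, 0.0, 0.0]
contact_force: [-0.0, -0.0, 0.6]
opening: 0.995
finger_force: 0.0
time: 10.1
eef_pos: [0.424, -0.0423, 0.0283]
tcp_rot: [0.72, 0.694, 0.0, 0.001]
contact_force: [-0.6, 0.4, 7.1]
opening: 0.625
finger_force: 30.7
slide [-11.34  14.74  -7.15] turn 0.0 tcp [ 0.424  -0.0423  0.0283] tilt [ 0.0013 -0.0005] q6 -0.3 open 0.625
```

```bash
python3 -m inch '[{"slide":[0,0,-2],"turn":0,"grip":4},{"slide":[0,0,-5],"turn":0,"grip":4},{"slide":[-3,0,-7],"turn":0,"grip":4},{"slide":[-6,0,-7],"turn":0,"grip":4},{"slide":[-9,0,-7],"turn":0,"grip":4},{"slide":[-11,2,-7],"turn":0,"grip":4},{"slide":[-11.3,5,-7],"turn":0,"grip":4},{"slide":[-11.3,8,-7],"turn":0,"grip":4},{"slide":[-11.3,11,-7],"turn":0,"grip":4},{"slide":[-11.3,13.5,-7],"turn":0,"grip":4},{"slide":[-11.3,14.7,-7],"turn":0,"grip":4},{"slide":[-11.3,14.7,-7],"turn":0,"grip":4},{"slide":[-11.3,14.7,-7],"turn":0,"grip":4}]'; python3 -c "
from h import *
go([.567,-.161,.037],-.037)"
```

```text
time: 11.4
eef_pos: [0.5648, -0.16, 0.0965]
tcp_rot: [0.72, 0.694, -0.0, -0.001]
contact_force: [1.2, 0.1, -1.2]
opening: 0.623
finger_force: 32.0
slide [-0.1   0.24  5.95] turn 0.0 tcp [ 0.5648 -0.16    0.0965] tilt [-0.0021  0.0008] q6 -0.41 open 0.623
```

```bash
python3 -m inch '[{"slide":[0,0.1,1.5],"turn":0,"grip":4},{"slide":[0,0.1,3],"turn":0,"grip":4},{"slide":[0,0.1,4.5],"turn":0,"grip":4},{"slide":[0,0.1,5.2],"turn":0,"grip":4},{"slide":[0,0.1,5.6],"turn":0,"grip":4},{"slide":[0,0.1,5.6],"turn":0,"grip":4},{"slide":[0,0.1,5.6],"turn":0,"grip":4}]'; python3 -c "
from h import *
go([.567,-.161,.0365],-.037)"
```

```text
time: 12.1
eef_pos: [0.5674, -0.1606, 0.0417]
tcp_rot: [0.72, 0.694, 0.0, 0.0]
contact_force: [0.5, -0.4, -1.2]
opening: 0.622
finger_force: 32.0
slide [-0.04 -0.03  0.52] turn 0.0 tcp [ 0.5674 -0.1606  0.0417] tilt [ 0.0007 -0.0004] q6 -0.41 open 0.622
```

```bash
python3 -m inch '[{"slide":[0,0,0.2],"turn":0,"grip":4},{"slide":[0,0,0.4],"turn":0,"grip":4},{"slide":[0,0,0.55],"turn":0,"grip":4},{"slide":[0,0,0.55],"turn":0,"grip":4}]'; python3 -m inch '[{"slide":[0,0,0],"turn":0,"grip":7},{"slide":[0,0,0],"turn":0,"grip":8.5},{"slide":[0,0,0],"turn":0,"grip":8.5},{"slide":[0,0,0],"turn":0,"grip":8.5},{"slide":[0,0,0],"turn":0,"grip":8.5},{"slide":[0,0,-1],"turn":0,"grip":8.5},{"slide":[0,0,-3],"turn":0,"grip":8.5},{"slide":[0,0,-6],"turn":0,"grip":8.5},{"slide":[0,0,-10],"turn":0,"grip":8.5},{"slide":[0,0,-13],"turn":0,"grip":8.5},{"slide":[0,0,-15],"turn":0,"grip":8.5},{"slide":[0,0,-15],"turn":0,"grip":8.5}]'; python3 -c "
from h import *
go([.565,.203,.19],-.037)"
```

```text
time: 12.5
eef_pos: [0.5675, -0.1608, 0.0373]
tcp_rot: [0.72, 0.694, -0.0, 0.0]
contact_force: [-1.3, 1.0, 4.1]
opening: 0.622
finger_force: 31.8
time: 13.7
eef_pos: [0.5692, -0.1614, 0.191]
tcp_rot: [0.72, 0.694, 0.002, 0.004]
contact_force: [0.3, -0.1, 0.2]
opening: 0.996
finger_force: 0.0
slide [36.4  -1.76 -0.05] turn 0.0 tcp [ 0.5692 -0.1614  0.191 ] tilt [ 0.0081 -0.0039] q6 -0.41 open 0.996
```

```bash
python3 -m inch '[{"slide":[3,-0.1,0],"turn":0,"grip":8.5},{"slide":[7,-0.3,0],"turn":0,"grip":8.5},{"slide":[11,-0.5,0],"turn":0,"grip":8.5},{"slide":[16,-0.7,0],"turn":0,"grip":8.5},{"slide":[21,-0.9,0],"turn":0,"grip":8.5},{"slide":[26,-1.1,0],"turn":0,"grip":8.5},{"slide":[31,-1.3,0],"turn":0,"grip":8.5},{"slide":[34,-1.6,0],"turn":0,"grip":8.5},{"slide":[36.4,-1.7,0],"turn":0,"grip":8.5},{"slide":[36.4,-1.7,0],"turn":0,"grip":8.5},{"slide":[36.4,-1.7,0],"turn":0,"grip":8.5}]'; python3 -c "
from h import *
go([.565,.203,.01],-.037)"
```

```text
time: 14.8
eef_pos: [0.5627, 0.2039, 0.1844]
tcp_rot: [0.72, 0.694, -0.001, -0.0]
contact_force: [0.8, 0.2, -0.7]
opening: 0.991
finger_force: 0.0
slide [-0.07  0.27 17.44] turn 0.001 tcp [0.5627 0.2039 0.1844] tilt [-0.0022 -0.0009] q6 0.21 open 0.991
```

```bash
python3 -m inch '[{"slide":[0,0.1,3],"turn":0,"grip":8.5},{"slide":[0,0.1,6],"turn":0,"grip":8.5},{"slide":[0,0.1,9],"turn":0,"grip":8.5},{"slide":[0,0.1,11],"turn":0,"grip":8.5},{"slide":[0,0.1,13],"turn":0,"grip":8.5},{"slide":[0,0.1,15],"turn":0,"grip":8.5},{"slide":[0,0.1,16.5],"turn":0,"grip":8.5},{"slide":[0,0.1,17],"turn":0,"grip":8.5},{"slide":[0,0.1,17.1],"turn":0,"grip":8.5},{"slide":[0,0.1,17.1],"turn":0,"grip":8.5}]'; python3 -m inch '[{"slide":[0,0,0],"turn":0,"grip":3},{"slide":[0,0,0],"turn":0,"grip":3},{"slide":[0,0,0],"turn":0,"grip":3},{"slide":[0,0,0],"turn":0,"grip":3},{"slide":[0,0,0],"turn":0,"grip":3},{"slide":[0,0,0],"turn":0,"grip":3},{"slide":[0,0,0],"turn":0,"grip":3},{"slide":[0,0,0],"turn":0,"grip":3},{"slide":[0,0,0],"turn":0,"grip":3},{"slide":[0,0,0],"turn":0,"grip":3}]' 30; python3 -c "
from h import *
go([.5635,-.256,.2],-.037)"
```

```text
time: 15.8
eef_pos: [0.5651, 0.2037, 0.0155]
tcp_rot: [0.72, 0.694, 0.0, 0.0]
contact_force: [0.1, 0.0, 1.5]
opening: 0.996
finger_force: 0.0
time: 16.8
eef_pos: [0.5652, 0.2041, 0.0159]
tcp_rot: [0.72, 0.694, 0.001, 0.0]
contact_force: [-0.2, 0.3, 5.2]
opening: 0.5
finger_force: 31.0
slide [-45.98   1.56 -18.43] turn 0.0 tcp [0.5652 0.2041 0.0159] tilt [0.0016 0.0003] q6 0.21 open 0.5
```

```bash
python3 -m inch '[{"slide":[0,0,-2],"turn":0,"grip":3},{"slide":[0,0,-5],"turn":0,"grip":3},{"slide":[0,0,-9],"turn":0,"grip":3},{"slide":[0,0,-13],"turn":0,"grip":3},{"slide":[-3,0.1,-17],"turn":0,"grip":3},{"slide":[-7,0.2,-19],"turn":0,"grip":3},{"slide":[-11,0.4,-19],"turn":0,"grip":3},{"slide":[-15,0.5,-19],"turn":0,"grip":3},{"slide":[-19,0.6,-19],"turn":0,"grip":3},{"slide":[-23,0.8,-19],"turn":0,"grip":3},{"slide":[-27,0.9,-19],"turn":0,"grip":3},{"slide":[-31,1,-19],"turn":0,"grip":3},{"slide":[-35,1.2,-19],"turn":0,"grip":3},{"slide":[-39,1.3,-19],"turn":0,"grip":3},{"slide":[-43,1.5,-19],"turn":0,"grip":3},{"slide":[-45,1.6,-19],"turn":0,"grip":3},{"slide":[-46,1.6,-19],"turn":0,"grip":3},{"slide":[-46,1.6,-19],"turn":0,"grip":3},{"slide":[-46,1.6,-19],"turn":0,"grip":3}]'; python3 -c "
from h import *
go([.5635,-.256,.03],-.037)"
```

```text
time: 18.7
eef_pos: [0.5634, -0.255, 0.2044]
tcp_rot: [0.72, 0.694, 0.0, -0.001]
contact_force: [0.7, 0.4, -1.0]
opening: 0.499
finger_force: 30.7
slide [-0.12  0.03 17.44] turn 0.001 tcp [ 0.5634 -0.255   0.2044] tilt [-0.0007  0.0012] q6 -0.55 open 0.499
```

```bash
python3 -m inch '[{"slide":[-0.05,0,3],"turn":0,"grip":3},{"slide":[-0.05,0,6],"turn":0,"grip":3},{"slide":[-0.05,0,9],"turn":0,"grip":3},{"slide":[-0.05,0,12],"turn":0,"grip":3},{"slide":[-0.05,0,14.5],"turn":0,"grip":3},{"slide":[-0.05,0,16.5],"turn":0,"grip":3},{"slide":[-0.05,0,17.4],"turn":0,"grip":3},{"slide":[-0.05,0,17.4],"turn":0,"grip":3},{"slide":[-0.05,0,17.4],"turn":0,"grip":3}]'; python3 -c "
from h import *
go([.5635,-.256,.025],-.037)"
```

```text
time: 19.6
eef_pos: [0.5642, -0.2565, 0.0319]
tcp_rot: [0.72, 0.694, 0.0, 0.001]
contact_force: [0.5, 0.1, -0.3]
opening: 0.503
finger_force: 30.7
slide [ 0.05 -0.07  0.69] turn 0.001 tcp [ 0.5642 -0.2565  0.0319] tilt [ 0.0013 -0.0008] q6 -0.55 open 0.503
```

```bash
python3 -m inch '[{"slide":[0.05,-0.05,0.2],"turn":0,"grip":3},{"slide":[0.05,-0.05,0.4],"turn":0,"grip":3},{"slide":[0.05,-0.05,0.6],"turn":0,"grip":3},{"slide":[0.05,-0.05,0.7],"turn":0,"grip":3},{"slide":[0.05,-0.05,0.7],"turn":0,"grip":3}]'; python3 -m inch '[{"slide":[0,0,0],"turn":0,"grip":6},{"slide":[0,0,0],"turn":0,"grip":8.5},{"slide":[0,0,0],"turn":0,"grip":8.5},{"slide":[0,0,0],"turn":0,"grip":8.5},{"slide":[0,0,0],"turn":0,"grip":8.5},{"slide":[0,0,-1],"turn":0,"grip":8.5},{"slide":[0,0,-3],"turn":0,"grip":8.5},{"slide":[0,0,-6],"turn":0,"grip":8.5},{"slide":[0,0,-9],"turn":0,"grip":8.5},{"slide":[0,0,-12],"turn":0,"grip":8.5},{"slide":[0,0,-12],"turn":0,"grip":8.5}]'; python3 -c "
from h import *
go([.428,-.280,.14],-.037)"
```

```text
time: 20.1
eef_pos: [0.5632, -0.2566, 0.0249]
tcp_rot: [0.72, 0.694, 0.0, 0.0]
contact_force: [-1.9, 1.8, 5.0]
opening: 0.498
finger_force: 31.2
time: 21.2
eef_pos: [0.566, -0.2583, 0.1507]
tcp_rot: [0.72, 0.694, 0.001, 0.006]
contact_force: [0.0, -0.8, 0.7]
opening: 0.993
finger_force: 0.0
slide [ -2.67 -13.72   0.95] turn 0.0 tcp [ 0.566  -0.2583  0.1507] tilt [ 0.0096 -0.0064] q6 -0.55 open 0.993
```

```bash
python3 -m inch '[{"slide":[-0.6,-3,0],"turn":0,"grip":8.5},{"slide":[-1.3,-7,0],"turn":0,"grip":8.5},{"slide":[-2,-11,0],"turn":0,"grip":8.5},{"slide":[-2.7,-13.7,0],"turn":0,"grip":8.5},{"slide":[-2.7,-13.7,2],"turn":0,"grip":7},{"slide":[-2.7,-13.7,5],"turn":0,"grip":7},{"slide":[-2.7,-13.7,7],"turn":0,"grip":7},{"slide":[-2.7,-13.7,7],"turn":0,"grip":7},{"slide":[-2.7,-13.7,7],"turn":0,"grip":7}]'; python3 -c "
from h import *
go([.428,-.280,.004],-.037)
p,d=ctrl.read_camera('side');cv2.imwrite('pics/s3.png',cv2.resize(p[150:350,130:330],None,fx=3,fy=3)[...,::-1])"
```

```text
time: 22.1
eef_pos: [0.4249, -0.2781, 0.0738]
tcp_rot: [0.72, 0.694, -0.0, -0.0]
contact_force: [0.3, -0.5, 0.8]
opening: 0.82
finger_force: 0.0
slide [-0.18  0.32  6.98] turn 0.0 tcp [ 0.4249 -0.2781  0.0738] tilt [-0.0006  0.0006] q6 -0.74 open 0.82
```

View pics/s3.png

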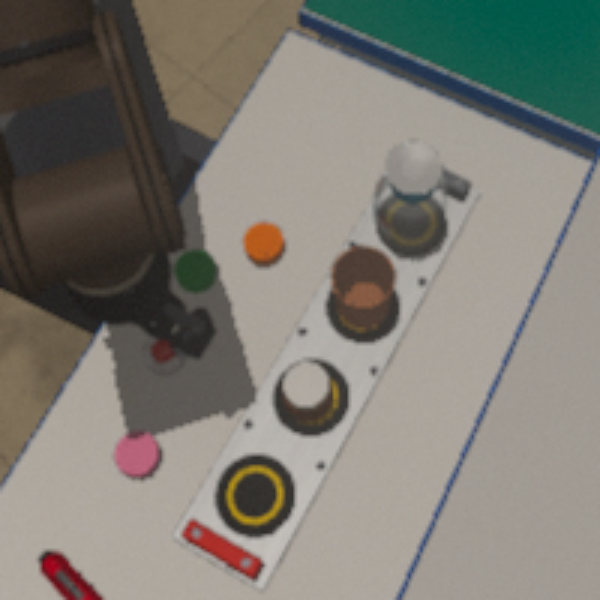

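The bottle, cup and jar stand upright on pads a, b and c. The gripper is over the tin at crop (163,350), and pad d at (255,495) is free. Next I descend on the tin.

```bash
python3 -m inch '[{"slide":[-0.2,0.2,2],"turn":0,"grip":7},{"slide":[-0.2,0.2,4],"turn":0,"grip":7},{"slide":[-0.2,0.2,5.5],"turn":0,"grip":7},{"slide":[-0.2,0.2,6.3],"turn":0,"grip":7},{"slide":[-0.2,0.2,6.6],"turn":0,"grip":7},{"slide":[-0.2,0.2,6.6],"turn":0,"grip":7},{"slide":[-0.2,0.2,6.6],"turn":0,"grip":7}]'; python3 -c "
from h import *
go([.428,-.280,.004],-.037)"
```

```text
time: 22.85
eef_pos: [0.4276, -0.281, 0.0089]
tcp_rot: [0.72, 0.694, 0.0, 0.001]
contact_force: [-0.1, -0.1, 0.2]
opening: 0.818
finger_force: 0.0
slide [0.1  0.03 0.49] turn 0.0 tcp [ 0.4276 -0.281   0.0089] tilt [ 0.0015 -0.0014] q6 -0.74 open 0.818
```

```bash
python3 -m inch '[{"slide":[0.1,0,0.2],"turn":0,"grip":7},{"slide":[0.1,0,0.4],"turn":0,"grip":7},{"slide":[0.1,0,0.4],"turn":0,"grip":7},{"slide":[0.1,0,0.4],"turn":0,"grip":2.5},{"slide":[0.1,0,0.4],"turn":0,"grip":2.5},{"slide":[0.1,0,0.4],"turn":0,"grip":2.5},{"slide":[0.1,0,0.4],"turn":0,"grip":2.5},{"slide":[0.1,0,0.4],"turn":0,"grip":2.5},{"slide":[0.1,0,0.4],"turn":0,"grip":2.5},{"slide":[0.1,0,0.4],"turn":0,"grip":2.5}]' 30; python3 -m inch '[{"slide":[0,0,-2],"turn":0,"grip":2.5},{"slide":[0,0,-4],"turn":0,"grip":2.5},{"slide":[0,0,-6],"turn":0,"grip":2.5},{"slide":[0,0,-6],"turn":0,"grip":2.5},{"slide":[0,0,-6],"turn":0,"grip":2.5}]'; python3 -c "
from h import *
go([.560,-.351,.06],-.037)"
```

```text
time: 23.85
eef_pos: [0.4272, -0.2796, 0.0041]
tcp_rot: [0.72, 0.694, -0.0, 0.0]
contact_force: [-0.7, 0.1, 2.8]
opening: 0.422
finger_force: 30.1
time: 24.35
eef_pos: [0.4267, -0.2791, 0.0634]
tcp_rot: [0.72, 0.694, -0.0, -0.0]
contact_force: [-1.3, 0.6, -0.9]
opening: 0.422
finger_force: 30.1
slide [-6.69 13.58  0.33] turn -0.0 tcp [ 0.4267 -0.2791  0.0634] tilt [-0.0001  0.0001] q6 -0.74 open 0.422
```

```bash
python3 -m inch '[{"slide":[-2,1,0],"turn":0,"grip":2.5},{"slide":[-4,3,0],"turn":0,"grip":2.5},{"slide":[-6,6,0],"turn":0,"grip":2.5},{"slide":[-6.7,9,0],"turn":0,"grip":2.5},{"slide":[-6.7,12,0],"turn":0,"grip":2.5},{"slide":[-6.7,13.6,0],"turn":0,"grip":2.5},{"slide":[-6.7,13.6,1],"turn":0,"grip":2.5},{"slide":[-6.7,13.6,3],"turn":0,"grip":2.5},{"slide":[-6.7,13.6,4.2],"turn":0,"grip":2.5},{"slide":[-6.7,13.6,4.2],"turn":0,"grip":2.5},{"slide":[-6.7,13.6,4.2],"turn":0,"grip":2.5}]'; python3 -c "
from h import *
go([.560,-.351,.013],-.037)"
```

```text
time: 25.45
eef_pos: [0.5594, -0.3509, 0.0208]
tcp_rot: [0.72, 0.694, -0.0, -0.001]
contact_force: [-0.9, 0.4, -0.4]
opening: 0.419
finger_force: 30.1
slide [-0.    0.07  0.78] turn -0.0 tcp [ 0.5594 -0.3509  0.0208] tilt [-0.0017  0.0014] q6 -0.68 open 0.419
```

```bash
python3 -m inch '[{"slide":[0,0.05,0.2],"turn":0,"grip":2.5},{"slide":[0,0.05,0.4],"turn":0,"grip":2.5},{"slide":[0,0.05,0.6],"turn":0,"grip":2.5},{"slide":[0,0.05,0.75],"turn":0,"grip":2.5},{"slide":[0,0.05,0.75],"turn":0,"grip":2.5}]'; python3 -m inch '[{"slide":[0,0,0],"turn":0,"grip":5},{"slide":[0,0,0],"turn":0,"grip":7},{"slide":[0,0,0],"turn":0,"grip":7},{"slide":[0,0,0],"turn":0,"grip":7},{"slide":[0,0,-1],"turn":0,"grip":7},{"slide":[0,0,-3],"turn":0,"grip":7},{"slide":[0,0,-7],"turn":0,"grip":7},{"slide":[0,0,-11],"turn":0,"grip":7},{"slide":[0,-4,-15],"turn":0,"grip":7},{"slide":[0,-9,-17],"turn":0,"grip":7},{"slide":[0,-14,-17],"turn":0,"grip":7},{"slide":[0,-14,-17],"turn":0,"grip":7}]';  python3 - <<'E'
from h import *
for n in("top","side"):
    p,d=ctrl.read_camera(n);np.savez(f"pics/{n}9.npz",p=p)
    b=p[140:250,230:430] if n=="top" else p[180:350,170:340]
    cv2.imwrite(f"pics/{n}9.png",cv2.resize(b,None,fx=3.5,fy=3.5,interpolation=3)[...,::-1])
E
```

```text
time: 25.95
eef_pos: [0.5608, -0.3512, 0.0142]
tcp_rot: [0.72, 0.694, -0.0, -0.0]
contact_force: [0.3, 0.4, 0.2]
opening: 0.421
finger_force: 30.1
time: 27.15
eef_pos: [0.4177, -0.3456, 0.1857]
tcp_rot: [0.721, 0.693, -0.0, 0.0]
contact_force: [0.5, 1.1, -1.3]
opening: 0.82
finger_force: 0.0
```

View pics/top9.png

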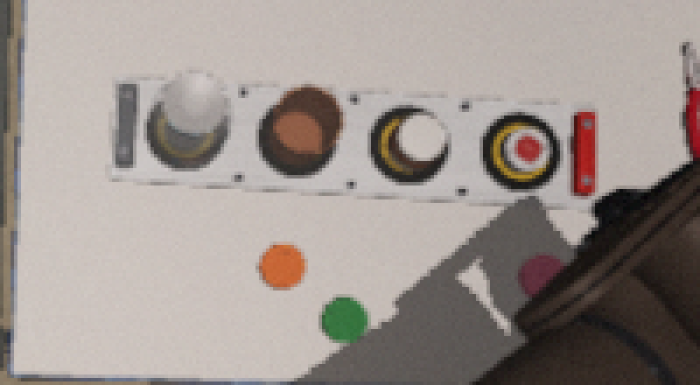

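View pics/side9.png

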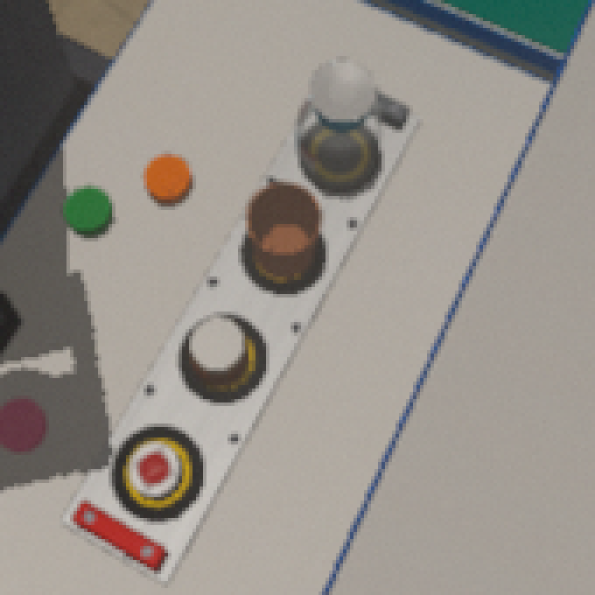

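All four stand upright and in order. Top crop: bottle (195,100), cup (310,120), jar (420,135), tin (527,148). I check the centring numerically.

```bash
python3 - <<'E'
from h import *
T={"tin":([.560,-.351],.028),"jar":([.5635,-.256],.056),"disp":([.5706,-.066],.130),"cup":([.567,-.161],.087)}
for n in("top","side"):
    p=np.load(f"pics/{n}9.npz")["p"];hsv=cv2.cvtColor(p,cv2.COLOR_RGB2HSV);H,S,V=[hsv[...,k].astype(int) for k in range(3)]
    red=((H<6)|(H>174))&(S>130)&(V>70)
    for o,(xy,z) in T.items():
        c=proj(n,[*xy,z])
        if o=="tin": q=blobs(red,4)
        elif o=="cup": q=blobs(((H<16)|(H>172))&(S>80))
        else:   # isolate lid from bright strip: window + brightness
            w=np.zeros(H.shape,bool);r=9 if o=="jar" else 12;y,x=c.round().astype(int)[::-1];w[y-r:y+r,x-r:x+r]=1
            g=cv2.cvtColor(p,cv2.COLOR_RGB2GRAY);e=cv2.HoughCircles(cv2.resize(g[y-16:y+17,x-16:x+17],None,fx=4,fy=4,interpolation=2),cv2.HOUGH_GRADIENT,1,40,param1=80,param2=8,minRadius=18,maxRadius=45)
            for k in ([] if e is None else e[0][:2]): print(n,o,"r",k[2]/4,((ray(n,x-16+(k[0]+.5)/4-.5,y-16+(k[1]+.5)/4-.5,z)[:2]-xy)*1000).round(1))
            continue
        for b in q:
            if len(b)>4:
                e=cv2.fitEllipse(b.astype(np.float32))
                if np.hypot(*(e[0]-c))<9: print(n,o,np.round(e[1],1),((ray(n,*e[0],z)[:2]-xy)*1000).round(1),"mm")
E
```

```text
top tin [5.1 6.1] [-0.8 -1.6] mm
top jar r 11.1 [-9.4  7.6]
top jar r 5.625 [-42.3  44. ]
top disp r 9.1 [-1.6 -1.1]
top disp r 7.9 [-24.   14.6]
top cup [18.3 21.5] [-4.5  2.1] mm
side tin [6.9 7.5] [-0.6 -0.2] mm
side jar r 7.725 [-1.8 -0.8]
side jar r 5.325 [ 23.1 -19.5]
side disp r 11.1 [ 12.7 -38. ]
side disp r 11.1 [ 4.6 -1.5]
side cup [19.  24.2] [ 2.1 -4. ] mm
```

The tin, jar and bottle dish come out within about 2 mm of the pad centres. The larger figures are fits to the pad itself and to the cup's body. The arm is clear, so I hand in.

```bash
python3 -c "
from plant import ctrl
print(ctrl.sign_off())"
```

```text
the job is handed in; nothing more can be done
None
```

I handed the job in at about 27 s with the tin, jar, cup and dispenser upright and released on pads d, c, b and a, shortest by the red block; the clean camera fits put the tin, jar and dispenser within about 2 mm of centre, and the cup was checked only by eye and by the arm's release position.

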